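# Swing out the prop leg of the wide splash guard

### The arm

A 6-joint arm with a two-finger parallel gripper is mounted at the origin on the work surface. World frame = base frame: x ahead of the robot, y to its left, z up, the work surface at z = 0. Lengths are in m, angles in rad, forces in N, time in s.
With the tool pointing down it reaches from about 0.25 to 0.775 m from the base axis. Payload 4 kg.
Tool frame: the origin (TCP) lies midway between the tips of the shut fingers; the grasp point (between the pads) lies 19 mm behind it; z points along the fingers, y is the direction in which the jaws open and shut (so a half turn about z gives the same grasp; the last joint's range is limited). The gripper opens to 94 mm and grips with 3 to 60 N. Pads are 16 mm wide; open, the fingers measure 119 mm over their backs; the gripper's body (75 mm by 177 mm) begins 78 mm behind the grasp point.
Start: joints at [1.208, 0.087, 1.371, -0, 1.684, -0.103], TCP at [0.141, 0.532, 0.17] pointing down, gripper open.
Joint ranges: [-3.1, 3.1], [-0.76, 2.03], [0.27, 2.55], [-1.08, 4.22], [0.17, 2.65], [-2.57, 2.57]. Speed limits (rad/s): [2.79, 2.79, 3.14, 3.14, 3.14, 3.14].

### API

Orientations are given as [roll, pitch, yaw] about the fixed x, y, z axes, in that order (R = Rz(yaw) Ry(pitch) Rx(roll)).
In Python, from bench import robot gives the robot as it stands.
- The arm moves only by the tool drive_tool, never from a script. Its argument "series" is a list that holds one entry, the list of rows, each a list of 7 numbers: the turn, a rotation vector about the tool's x, y, z in rad, then the shift along the tool's x, y, z in cm, then the opening in per cent of the stroke, from 0 (shut) to 100 (fully open). In form: [[[rx, ry, rz, tx, ty, tz, fingers], ...]]. A call has 1 to 20 rows; each row is the pose to reach, as a shift and turn from the pose measured when the call began, along the tool's axes at that moment; what a row does not reach only later rows make up. A row lasts 1/10 s, in which the tool goes at most 50 mm and 8.59 degrees, less where a joint would pass 70% of its speed; a pose out of reach is approached as far as the arm can. A call with a gripper value outside its range is refused whole. The fingers move at their own pace and stop on an object; the grip force is fixed at half the most. Time passes only in rows, so rows that repeat a pose let the fingers close. It gives the time, the measured TCP pose, the force and the opening at its end, in the units of the state.
- robot.get_obs(): the state, without advancing time (a new reading comes with each control period).
- robot.snapshot(name): name is "scene" or "top" or "wrist"; returns a dict with "img" (384x512x3 uint8, blue, green, red), "depth" (384x512 float32, m along the optical axis (not along the pixel's ray), 0 where there is no reading), "vertical_fov" (degrees; the focal length in pixels is half the picture's height over the tangent of half this angle, whatever the lens; pixels are square), "cx", "cy" (the principal point, pixels), "dist_coeffs" ([k1, k2, p1, p2, k3] as OpenCV has them; the pictures are not rectified), "rvec" (rotation vector, rad) and "tvec" (3), from world to camera coordinates, as OpenCV has them. Camera axes: x right, y down, z forward; pixel columns grow to the right and rows downward; lengths in m; the calibration is good to about 2 mm. A picture is of the moment at which its call begins.
- robot.close_job(): hands the job in, once; it reports no verdict.
The state is a dict: "time": time; "joint_positions": joint angles; "qvel": joint speeds; "joint_torque": joint torques, N m; "tool_pos": TCP position; "ee_rot": TCP orientation; "wrist_force": force on the tool from outside, world axes, zero at the start; "wrist_torque": the same for the moment, N m; "width": finger opening in m.
Only numpy, scipy, OpenCV 4.12 (cv2) and the standard library are available. Lean on these libraries where they do the work, as an engineer would, in place of code of your own. Each camera call takes 0.05 s, during which the arm holds its last target.

### The job

Two steel splash guards stand on the snack stall's counter with their prop legs folded most of the way in. Swing the prop leg of the wider guard out, away from its panel, until it is fully open against its stop, square to the panel. Keep that guard standing about where it is, and leave the narrow guard and its leg as they are.

Things in the scene. Friction and masses are not known exactly. Their poses are not given: they have to be found in the camera images.
- wide_guard: The wide steel splash guard, loose, 2 to 3 kg: upright panel 280 mm wide (along y), 6 thick (x -3 to 3), 125 high, on a black iron foot 12 mm thick from x = -80 to 3 mm. Origin on the counter under the panel's middle; z up, x square to the panel, to the side with the prop leg (roughly away from the robot). The leg's upright hinge is at x = 14 mm, y = 0.
- wide_leg (a joint): Wide guard's leg hinge, rad: 0 = along the guard's +y, flat to the panel; stop 1.571 = along its +x. Starts 0.4 to 0.65; stays where left (0.06 N m friction). Leg: steel plate 5 mm thick, 125 long, 3 to 105 mm above the counter; at 117 mm from the hinge a black post, 16 mm thick, up to 140 mm. A closed gripper fits between leg and panel about 90 mm from the hinge.
- narrow_guard: The narrow splash guard, a bystander, loose: same make and height, but the panel is only 160 mm wide, and its leg (82 mm long, hinge at x = 14 mm, y = 0) folds to its -y. Origin and axes as for the wide guard.
- narrow_post (a point): Top of the black post (16 mm in diameter) at the free end of the narrow guard's prop leg, 140 mm above the counter, 74 mm from its hinge.

How it is judged:
By the outcome, as a careful person would: the job done as asked, in the order asked, and still so for the second after the job is handed in, with the robot touching nothing.
It also fails if it takes over 38 s, if anything falls off the work surface, if the arm or the gripper's body presses on something with over 40 N, if the wrist force passes 120 N, or if a joint passes its speed limit or range.

## Working session

There is one attempt and no reset: what is moved stays moved. The work goes in short steps, Python scripts to look and compute and a tool call to move; the robot and the scene stay as the last step left them, time stands still between calls to the robot, and variables do not carry over. Pictures are saved under pics/ and viewed, and the job is handed in when it is done.

Besides the shell and the picture viewer there is one more tool, called as name(argument=value, ...), one argument or row to a line, values as JSON. drive_tool: Moves the arm, as the interface text tells. Its arguments: {"type":"object","properties":{"series":{"type":"array","items":{"type":"array","items":{"type":"array","items":{"type":"number"}}}}},"required":["series"]}

```bash
ls; mkdir -p pics
cat > h.py <<'E'
import numpy as np, cv2
from bench import robot
def snap(n):
    s=robot.snapshot(n); return s
def K(s):
    h=s["img"].shape[0]; f=h/2/np.tan(np.radians(s["vertical_fov"])/2)
    return np.array([[f,0,s["cx"]],[0,f,s["cy"]],[0,0,1.]])
def world(s,uv,depth=None):
    uv=np.asarray(uv,float).reshape(-1,1,2)
    n=cv2.undistortPoints(uv,K(s),np.array(s["dist_coeffs"],float)).reshape(-1,2)
    R=cv2.Rodrigues(np.array(s["rvec"],float))[0]; t=np.array(s["tvec"],float).ravel()
    if depth is None:
        depth=s["depth"][uv[:,0,1].round().astype(int),uv[:,0,0].round().astype(int)]
    c=np.c_[n,np.ones(len(n))]*np.asarray(depth).reshape(-1,1)
    return (c-t)@R
def cloud(s):
    h,w=s["depth"].shape
    u,v=np.meshgrid(np.arange(w),np.arange(h))
    p=world(s,np.c_[u.ravel(),v.ravel()].astype(float),s["depth"].ravel())
    p[s["depth"].ravel()==0]=np.nan
    return p.reshape(h,w,3)
def onplane(s,uv,z):
    a=world(s,uv,np.ones(len(np.atleast_2d(uv)))*0.1);b=world(s,uv,np.ones(len(np.atleast_2d(uv))))
    k=((z-a[:,2])/(b[:,2]-a[:,2]))[:,None]
    return a+k*(b-a)
def proj(s,P):
    return cv2.projectPoints(np.asarray(P,float).reshape(-1,1,3),np.array(s["rvec"],float),np.array(s["tvec"],float),K(s),np.array(s["dist_coeffs"],float))[0].reshape(-1,2)
E
python3 - <<'E'
from h import *
print(robot.get_obs())
for n in("scene","top"):
    s=snap(n); cv2.imwrite(f"pics/{n}1.png",s["img"]); np.save(f"{n}1.npy",s,allow_pickle=True)
    print(n,{k:v for k,v in s.items() if k not in("img","depth")})
E
```

```text
pics
{'time': 0.0, 'joint_positions': array([ 1.20791901e+00,  8.79480739e-02,  1.37225475e+00, -4.76743515e-05,
        1.68360269e+00, -1.03079728e-01]), 'qvel': array([ 0.00164342,  0.00166074,  0.00017063, -0.00095198, -0.00011058,
       -0.00014662]), 'joint_torque': array([-6.35636061e-04, -3.40192223e+01, -3.02424753e+01,  7.15700048e-02,
        3.30420630e-02, -1.71201041e-04]), 'tool_pos': array([0.14107193, 0.53094421, 0.16900781]), 'ee_rot': array([-3.13938667e+00, -1.80565147e-04,  2.88178955e+00]), 'wrist_force': array([-0.82704189, -0.44513222, -1.08471063]), 'wrist_torque': array([-0.02824567, -0.0531814 ,  0.02100553]), 'width': 0.09397091784866586}
scene {'vertical_fov': 52.33540125369598, 'cx': 261.7224539110084, 'cy': 191.91638413366388, 'dist_coeffs': array([0.01026363, 0.        , 0.        , 0.        , 0.        ]), 'rvec': array([ 0.00389836, -2.82307043,  1.35108227]), 'tvec': array([0.48073582, 0.08665419, 0.87312424])}
top {'vertical_fov': 46.013457756298955, 'cx': 251.16595842073167, 'cy': 195.65207781491603, 'dist_coeffs': array([0.05812442, 0.        , 0.        , 0.        , 0.        ]), 'rvec': array([ 2.18650024, -2.20302997,  0.02721585]), 'tvec': array([0.00749126, 0.45186534, 1.10713742])}
```

View pics/scene1.png

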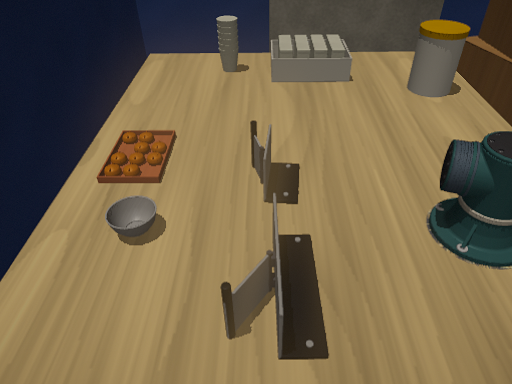

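View pics/top1.png

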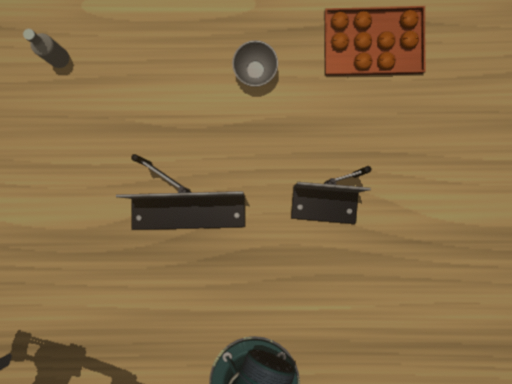

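The top view shows the wide guard at about (185,195), with its leg running from (187,190) to the post at (136,158). The narrow guard is at about (330,187), with its post at (367,170). Next I measure them.

Run:
```python
from h import *
for n in("top","scene"):
    s=np.load(f"{n}1.npy",allow_pickle=True).item(); c=cloud(s).reshape(-1,3)
    ok=np.isfinite(c).all(1)&(c[:,0]>.2)&(c[:,0]<.7)&(abs(c[:,1])<.5)
    c=c[ok]
    print(n,"table z",np.median(c[c[:,2]<.03][:,2]))
    for zl,zh in((.02,.1),(.1,.122),(.122,.13),(.13,.15)):
        for nm,yl,yh in(("wide",0,.4),("narrow",-.3,-0.05)):
            m=c[(c[:,2]>zl)&(c[:,2]<zh)&(c[:,1]>yl)&(c[:,1]<yh)]
            if len(m): print(nm,zl,zh,len(m),m.min(0).round(3),m.max(0).round(3),m.mean(0).round(3))
s=np.load("top1.npy",allow_pickle=True).item()
print(onplane(s,[[118,195],[245,192],[136,158],[187,190],[293,184],[369,189],[367,170],[330,182]],.125).round(3))
print(onplane(s,[[136,158],[367,170]],.14).round(3))
im=cv2.resize(s["img"][140:240,100:390],None,fx=2.7,fy=2.7,interpolation=cv2.INTER_CUBIC);cv2.imwrite("pics/topz.png",im)
s=np.load("scene1.npy",allow_pickle=True).item()
im=cv2.resize(s["img"][110:370,190:350],None,fx=2.2,fy=2.2,interpolation=cv2.INTER_CUBIC);cv2.imwrite("pics/scz.png",im)
```

```text
top table z 0.0015497925378543935
wide 0.02 0.1 309 [0.401 0.02  0.02 ] [0.54  0.298 0.1  ] [0.471 0.182 0.062]
narrow 0.02 0.1 234 [ 0.41  -0.255  0.02 ] [ 0.511 -0.099  0.1  ] [ 0.473 -0.189  0.062]
wide 0.1 0.122 215 [0.447 0.028 0.1  ] [0.538 0.299 0.121] [0.483 0.186 0.108]
narrow 0.1 0.122 163 [ 0.458 -0.253  0.1  ] [ 0.509 -0.1    0.122] [ 0.482 -0.198  0.108]
wide 0.122 0.13 281 [0.448 0.02  0.122] [0.535 0.3   0.13 ] [0.455 0.165 0.128]
narrow 0.122 0.13 161 [ 0.46  -0.258  0.122] [ 0.506 -0.101  0.13 ] [ 0.469 -0.181  0.128]
wide 0.13 0.15 129 [0.448 0.022 0.13 ] [0.54  0.299 0.145] [0.481 0.196 0.134]
narrow 0.13 0.15 95 [ 0.46  -0.257  0.13 ] [ 0.51  -0.105  0.146] [ 0.485 -0.212  0.136]
scene table z 0.0014376530144181879
wide 0.02 0.1 1812 [0.447 0.023 0.02 ] [0.54  0.303 0.1  ] [0.492 0.219 0.061]
narrow 0.02 0.1 517 [ 0.42 -0.25  0.02] [ 0.511 -0.097  0.1  ] [ 0.484 -0.184  0.061]
wide 0.1 0.122 483 [0.448 0.063 0.1  ] [0.54  0.303 0.122] [0.491 0.218 0.108]
narrow 0.1 0.122 167 [ 0.46  -0.251  0.1  ] [ 0.509 -0.098  0.122] [ 0.485 -0.191  0.109]
wide 0.122 0.13 442 [0.447 0.022 0.122] [0.54  0.303 0.13 ] [0.458 0.193 0.128]
narrow 0.122 0.13 96 [ 0.46  -0.255  0.123] [ 0.511 -0.097  0.13 ] [ 0.475 -0.179  0.128]
wide 0.13 0.15 159 [0.449 0.021 0.13 ] [0.539 0.274 0.144] [0.506 0.233 0.136]
narrow 0.13 0.15 62 [ 0.46  -0.256  0.13 ] [ 0.511 -0.104  0.144] [ 0.491 -0.222  0.135]
[[ 0.451  0.297  0.125]
 [ 0.456  0.016  0.125]
 [ 0.533  0.257  0.125]
 [ 0.461  0.144  0.125]
 [ 0.472 -0.09   0.125]
 [ 0.46  -0.256  0.125]
 [ 0.502 -0.253  0.125]
 [ 0.476 -0.172  0.125]]
[[ 0.531  0.253  0.14 ]
 [ 0.5   -0.249  0.14 ]]
```

View pics/topz.png

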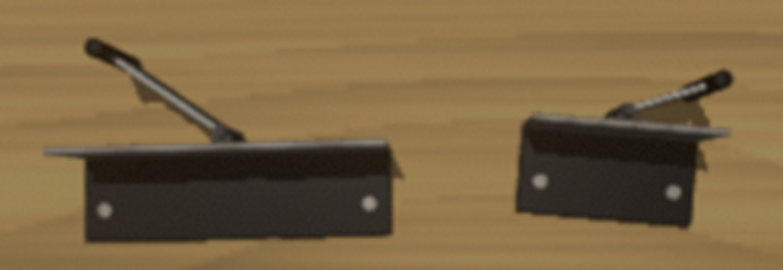

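View pics/scz.png

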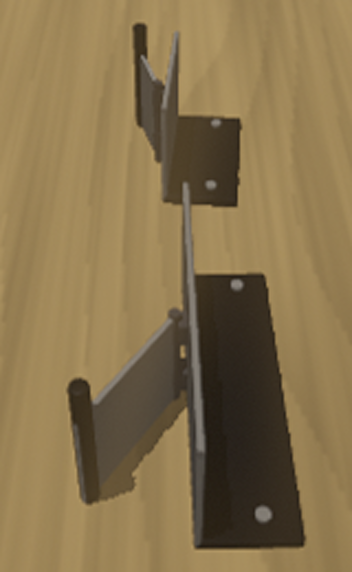

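```bash
cat > fit.py <<'E'
from h import *
def fit(snaps,wide=True):
    C=[]
    for s in snaps:
        c=cloud(s).reshape(-1,3); C.append(c[np.isfinite(c).all(1)])
    c=np.vstack(C)
    c=c[(c[:,0]>.38)&(c[:,0]<.7)&((c[:,1]>0)&(c[:,1]<.33) if wide else (c[:,1]<-.06)&(c[:,1]>-.3))]
    # panel
    p=c[(c[:,2]>.115)&(c[:,2]<.131)]
    x0=.453 if wide else .466
    q=p[abs(p[:,0]-x0)<.016]
    for _ in range(4):
        k=np.polyfit(q[:,1],q[:,0],1); q=p[abs(p[:,0]-np.polyval(k,p[:,1]))<.006]
    yaw=-np.arctan(k[0]); ye=np.percentile(q[:,1],[.5,99.5]); yc=ye.mean(); o=np.array([np.polyval(k,yc),yc])
    print("panel yaw",yaw.round(4),"centre",o.round(4),"y ends",ye.round(4))
    ex=np.array([np.cos(yaw),np.sin(yaw)]);ey=np.array([-ex[1],ex[0]])
    H=o+.014*ex
    l=np.c_[(c[:,:2]-H)@ex,(c[:,:2]-H)@ey,c[:,2]]
    m=l[(l[:,2]>.04)&(l[:,2]<.15)&(np.hypot(l[:,0],l[:,1])>.035)&(l[:,0]>.01)&(np.hypot(l[:,0],l[:,1])<.14)]
    r=np.hypot(m[:,0],m[:,1]); a=np.arctan2(m[:,0],abs(m[:,1]) if not wide else m[:,1])
    print("hinge",H.round(4),"leg angle med",np.median(a).round(3),"r max",r.max().round(3), "n",len(m))
    for lo in np.arange(.04,.13,.02):
        k=(r>lo)&(r<lo+.02)
        if k.any(): print("  r",lo.round(2),k.sum(),np.percentile(a[k],[5,50,95]).round(3))
    t=m[m[:,2]>.128]
    if len(t): print("post top pts mean r,a",np.hypot(*np.median(t[:,:2],0)).round(3),np.arctan2(np.median(t[:,0]),abs(np.median(t[:,1]))).round(3))
    return o,yaw,H
if __name__=="__main__":
    T=np.load("top1.npy",allow_pickle=True).item();S=np.load("scene1.npy",allow_pickle=True).item()
    for w in(True,False):
        for nm,x in(("top",[T]),("scene",[S])):
            print(nm,w); fit(x,w)
E
python3 fit.py
```

```text
top True
panel yaw 0.0178 centre [0.4527 0.1606] y ends [0.0219 0.2994]
hinge [0.4667 0.1609] leg angle med 0.635 r max 0.124 n 212
  r 0.04 30 [0.568 0.636 0.674]
  r 0.06 30 [0.584 0.635 0.651]
  r 0.08 30 [0.592 0.633 0.645]
  r 0.1 102 [0.563 0.637 0.68 ]
  r 0.12 11 [0.569 0.617 0.661]
post top pts mean r,a 0.116 0.624
scene True
panel yaw 0.0199 centre [0.4528 0.163 ] y ends [0.0238 0.3022]
hinge [0.4668 0.1633] leg angle med 0.601 r max 0.125 n 1194
  r 0.04 204 [0.578 0.595 0.642]
  r 0.06 208 [0.591 0.602 0.644]
  r 0.08 226 [0.594 0.605 0.639]
  r 0.1 270 [0.558 0.576 0.655]
  r 0.12 241 [0.572 0.605 0.654]
post top pts mean r,a 0.118 0.609
top False
panel yaw -0.0912 centre [ 0.4677 -0.1785] y ends [-0.2573 -0.0998]
hinge [ 0.4817 -0.1798] leg angle med 0.376 r max 0.079 n 132
  r 0.04 22 [0.337 0.374 0.426]
  r 0.06 103 [0.287 0.376 0.48 ]
post top pts mean r,a 0.072 0.385
scene False
panel yaw -0.0916 centre [ 0.468  -0.1747] y ends [-0.2521 -0.0974]
hinge [ 0.482 -0.176] leg angle med 0.416 r max 0.082 n 241
  r 0.04 52 [0.367 0.413 0.435]
  r 0.06 172 [0.29  0.418 0.474]
  r 0.08 6 [0.303 0.372 0.451]
post top pts mean r,a 0.074 0.39
```

drive_tool(
  series=[
    [[0, 0, 0, -3.4, -1.6, 0, 0], [0, 0, 0, -6.8, -3.1, 0, 0], [0, 0, 0, -10.3, -4.6, 0, 0], [0, 0, 0, -13.7, -6.2, 0, 0], [0, 0, 0, -17.1, -7.7, 0, 0], [0, 0, 0, -20.5, -9.3, 0, 0], [0, 0, 0, -24.0, -10.8, 0, 0], [0, 0, 0, -27.4, -12.4, 0, 0], [0, 0, 0, -30.8, -13.9, 0, 0], [0, 0, 0, -34.3, -15.5, 0, 0], [0, 0, 0, -37.7, -17.0, 0, 0], [0, 0, 0, -41.1, -18.6, 0, 0], [0, 0, 0, -41.1, -18.6, 0, 0], [0, 0, 0, -41.1, -18.6, 0, 0], [0, 0, 0, -41.1, -18.6, 0, 0], [0, 0, 0, -41.1, -18.6, 0, 0]],
  ],
)

```text
time: 1.7
tool_pos: [0.4896, 0.2466, 0.1695]
ee_rot: [-3.14, -0.0, 2.884]
wrist_force: [-0.2, 0.3, 0.6]
width: 0.0008
```

Run:
```python
from h import *
s=snap("wrist");im=s["img"].copy()
np.save("w1.npy",s,allow_pickle=True)
H=np.array([.467,.162]);
for ph in(.60,):
    d=np.array([np.sin(ph),np.cos(ph)])
    P=[[*(H+d*r),.105] for r in(0,.05,.09,.109)]+[[*(H+d*.117),.14]]
    P+=[[.4899,.2466,.1695],[.4899,.2466,.07]]
    for q in proj(s,P): cv2.circle(im,tuple(int(v) for v in q),3,(0,0,255),1)
    print(proj(s,P).round(0).tolist())
a=snap("top")["img"][140:260,80:300]
cv2.imwrite("pics/w1.png",np.hstack([im]));cv2.imwrite("pics/t2.png",cv2.resize(a,None,fx=3,fy=3))
```

```text
[[168.0, 191.0], [216.0, 208.0], [254.0, 220.0], [271.0, 226.0], [282.0, 243.0], [257.0, 213.0], [256.0, 184.0]]
```

View pics/w1.png

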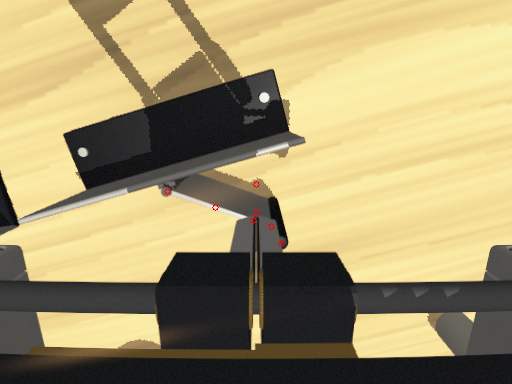

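View pics/t2.png

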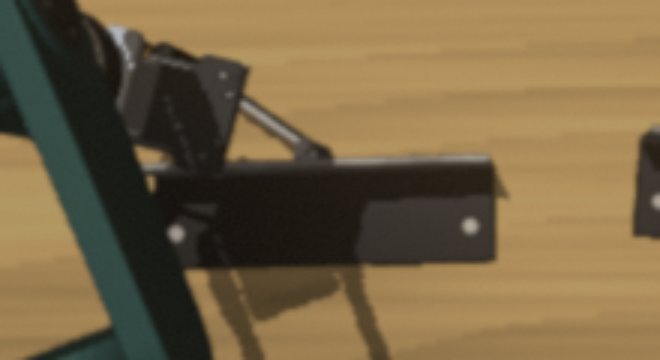

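The projected leg points land on the leg in the wrist picture: hinge at (168,191), post top at (282,243). The fingers at (257,213) therefore sit above the gap, so I descend.

drive_tool(
  series=[
    [[0, 0, 0, 0, 0, 2, 0], [0, 0, 0, 0, 0, 4, 0], [0, 0, 0, 0, 0, 6, 0], [0, 0, 0, 0, 0, 8, 0], [0, 0, 0, 0, 0, 9.5, 0], [0, 0, 0, 0, 0, 9.5, 0], [0, 0, 0, 0, 0, 9.5, 0], [0, 0, 0, 0, 0, 9.5, 0]],
  ],
)

```text
time: 2.6
tool_pos: [0.4906, 0.2469, 0.0761]
ee_rot: [-3.141, 0.002, 2.884]
wrist_force: [0.1, -0.4, 0.8]
width: 0.0006
```

```bash
cat > arc.py <<'E'
from h import *
from scipy.spatial.transform import Rotation as R
def rows(phis,H=(.467,.162),r=.088,off=.0105,z=.0755):
    o=robot.get_obs(); R0=R.from_euler("xyz",o["ee_rot"]); p0=o["tool_pos"]
    print(o["tool_pos"].round(4),o["ee_rot"].round(3),o["wrist_force"].round(1))
    for ph in phis:
        d=np.array([np.sin(ph),np.cos(ph)]);n=np.array([np.cos(ph),-np.sin(ph)])
        p=np.r_[np.array(H)+r*d-off*n,z]
        Rt=R.from_euler("xyz",[np.pi,0,np.pi-ph])  # tool y = (sin yaw,-cos yaw)=d
        t=R0.inv().apply(p-p0)*100; rv=(R0.inv()*Rt).as_rotvec()
        print(round(ph,3),"rv",rv.round(3),"t",t.round(2),p.round(3))
E
python3 - <<'E'
from arc import *
rows(np.linspace(.42,1.4,15))
E
```

```text
[0.4906 0.2469 0.0761] [-3.141e+00  2.000e-03  2.884e+00] [ 0.1 -0.4  0.8]
0.42 rv [0.    0.002 0.162] t [-0.27  0.04  0.06] [0.493 0.247 0.076]
0.49 rv [0.    0.002 0.232] t [-0.89 -0.01  0.07] [0.499 0.245 0.076]
0.56 rv [0.    0.002 0.302] t [-1.5  -0.1   0.07] [0.505 0.242 0.076]
0.63 rv [0.    0.002 0.372] t [-2.11 -0.23  0.07] [0.51  0.239 0.076]
0.7 rv [0.    0.002 0.442] t [-2.7  -0.41  0.07] [0.516 0.236 0.076]
0.77 rv [0.    0.002 0.512] t [-3.28 -0.63  0.07] [0.521 0.232 0.076]
0.84 rv [0.    0.002 0.582] t [-3.85 -0.89  0.07] [0.526 0.229 0.076]
0.91 rv [0.001 0.002 0.652] t [-4.39 -1.18  0.07] [0.53  0.224 0.076]
0.98 rv [0.001 0.002 0.722] t [-4.92 -1.52  0.07] [0.534 0.22  0.076]
1.05 rv [0.001 0.002 0.792] t [-5.41 -1.89  0.07] [0.538 0.215 0.076]
1.12 rv [0.001 0.002 0.862] t [-5.88 -2.29  0.08] [0.542 0.21  0.076]
1.19 rv [0.001 0.002 0.932] t [-6.33 -2.73  0.08] [0.545 0.204 0.076]
1.26 rv [1.000e-03 2.000e-03 1.002e+00] t [-6.74 -3.19  0.08] [0.548 0.199 0.076]
1.33 rv [1.000e-03 2.000e-03 1.072e+00] t [-7.11 -3.68  0.08] [0.55  0.193 0.076]
1.4 rv [1.000e-03 2.000e-03 1.142e+00] t [-7.45 -4.2   0.08] [0.552 0.187 0.076]
```

drive_tool(
  series=[
    [[0, 0, 0.16, -0.3, 0.0, 0, 0], [0, 0, 0.23, -0.9, 0.0, 0, 0], [0, 0, 0.3, -1.5, -0.1, 0, 0], [0, 0, 0.37, -2.1, -0.2, 0, 0], [0, 0, 0.44, -2.7, -0.4, 0, 0], [0, 0, 0.51, -3.3, -0.6, 0, 0], [0, 0, 0.58, -3.85, -0.9, 0, 0], [0, 0, 0.65, -4.4, -1.2, 0, 0], [0, 0, 0.72, -4.9, -1.5, 0, 0], [0, 0, 0.79, -5.4, -1.9, 0, 0], [0, 0, 0.86, -5.9, -2.3, 0, 0], [0, 0, 0.93, -6.3, -2.7, 0, 0], [0, 0, 1.0, -6.7, -3.2, 0, 0], [0, 0, 1.07, -7.1, -3.7, 0, 0], [0, 0, 1.14, -7.45, -4.2, 0, 0], [0, 0, 1.14, -7.45, -4.2, 0, 0], [0, 0, 1.14, -7.45, -4.2, 0, 0]],
  ],
)

```text
time: 4.3
tool_pos: [0.5525, 0.1875, 0.0773]
ee_rot: [3.138, 0.001, 1.745]
wrist_force: [-0.3, 0.1, -0.8]
width: 0.0005
```

Run:
```python
from arc import *
s=snap("scene");cv2.imwrite("pics/s3.png",s["img"]);t=snap("top")
cv2.imwrite("pics/t3.png",cv2.resize(t["img"][120:250,80:400],None,fx=2.4,fy=2.4))
w=snap("wrist");cv2.imwrite("pics/w3.png",w["img"])
rows([1.4,1.45,1.5,1.52,1.54,1.552,1.57,1.59,1.61,1.63])
```

```text
[0.552  0.1877 0.0766] [3.139e+00 1.000e-03 1.745e+00] [-0.3  1.  -0.5]
1.4 rv [0.002 0.001 0.003] t [-0.04 -0.01  0.11] [0.552 0.187 0.076]
1.45 rv [0.002 0.001 0.053] t [-0.48  0.03  0.11] [0.553 0.183 0.076]
1.5 rv [0.002 0.001 0.103] t [-0.92  0.05  0.12] [0.554 0.179 0.076]
1.52 rv [0.002 0.001 0.123] t [-1.1   0.05  0.12] [0.554 0.177 0.076]
1.54 rv [0.002 0.001 0.143] t [-1.27  0.05  0.12] [0.555 0.175 0.076]
1.552 rv [0.002 0.001 0.155] t [-1.38  0.04  0.12] [0.555 0.174 0.076]
1.57 rv [0.002 0.001 0.173] t [-1.54  0.03  0.12] [0.555 0.173 0.076]
1.59 rv [0.002 0.001 0.193] t [-1.72  0.02  0.12] [0.555 0.171 0.076]
1.61 rv [0.002 0.001 0.213] t [-1.89  0.01  0.12] [0.555 0.169 0.076]
1.63 rv [0.002 0.001 0.233] t [-2.07 -0.01  0.12] [0.555 0.167 0.076]
```

View pics/s3.png

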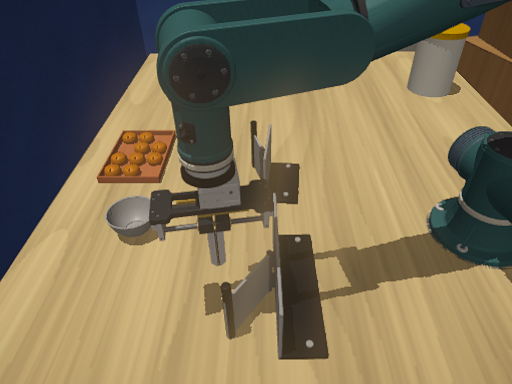

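View pics/w3.png

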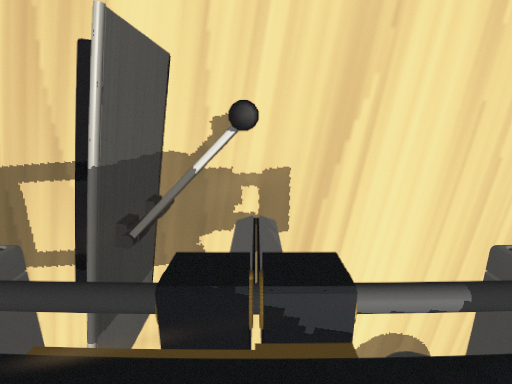

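The pictures show the leg did not follow. It still points to the post at (228,290) in the scene view, and the fingers at (220,262) are now on its far side. I'll measure again before moving.

Run:
```python
from fit import *
from scipy.spatial.transform import Rotation as R
s=snap("scene"); o=robot.get_obs(); print(o["time"],o["tool_pos"],o["joint_positions"].round(3),o["wrist_force"])
fit([s]); 
c=cloud(s)
# finger pixels
for uv in((219,262),(217,250),(221,258),(228,290),(250,262),(270,255)): print(uv,c[uv[1],uv[0]].round(3))
tc=o["tool_pos"]; print("proj tcp",proj(s,[tc,tc+[0,0,.05]]).round(0).tolist())
w=snap("wrist"); c=cloud(w)
for uv in((244,115),(220,140),(180,188),(135,235),(255,220),(256,260)): print("w",uv,c[uv[1],uv[0]].round(3))
print(proj(w,[tc,[.531,.252,.14],[.467,.162,.105]]).round(0).tolist())
cv2.imwrite("pics/s3z.png",cv2.resize(s["img"][180:350,130:340],None,fx=3,fy=3,interpolation=cv2.INTER_CUBIC))
```

```text
4.5 [0.55191197 0.18765892 0.07654307] [ 2.310e-01  1.940e-01  1.437e+00 -1.000e-03  1.508e+00  5.700e-02] [-0.02588172  0.26948348 -0.19761363]
panel yaw 0.0185 centre [0.4527 0.1635] y ends [0.0248 0.3021]
hinge [0.4667 0.1637] leg angle med 0.606 r max 0.124 n 1395
  r 0.04 199 [0.585 0.601 0.654]
  r 0.06 225 [0.592 0.607 1.177]
  r 0.08 400 [0.599 0.623 1.232]
  r 0.1 299 [0.56  0.578 0.69 ]
  r 0.12 222 [0.579 0.611 0.655]
post top pts mean r,a 0.081 1.145
(219, 262) [0.55  0.194 0.119]
(217, 250) [0.575 0.06  0.003]
(221, 258) [0.545 0.196 0.131]
(228, 290) [0.528 0.263 0.135]
(250, 262) [0.504 0.093 0.002]
(270, 255) [0.464 0.165 0.104]
proj tcp [[220.0, 275.0], [218.0, 256.0]]
w (244, 115) [0.533 0.257 0.139]
w (220, 140) [0.52  0.239 0.104]
w (180, 188) [0.498 0.204 0.104]
w (135, 235) [0.471 0.165 0.104]
w (255, 220) [0.55  0.195 0.116]
w (256, 260) [0.55  0.195 0.169]
[[256.0, 211.0], [237.0, 124.0], [128.0, 239.0]]
```

View pics/s3z.png

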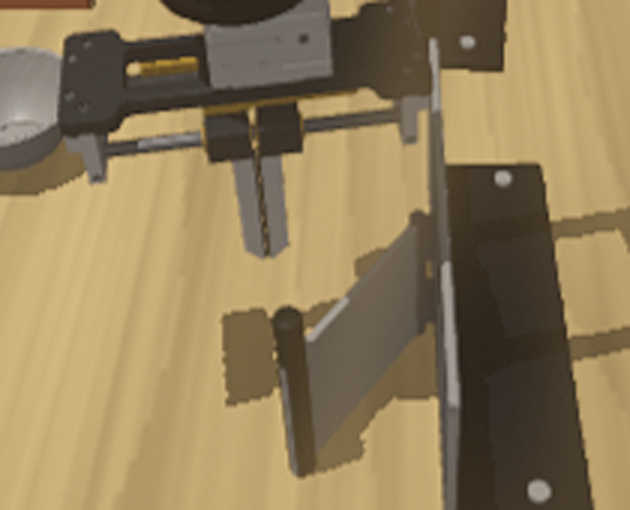

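View pics/t3.png

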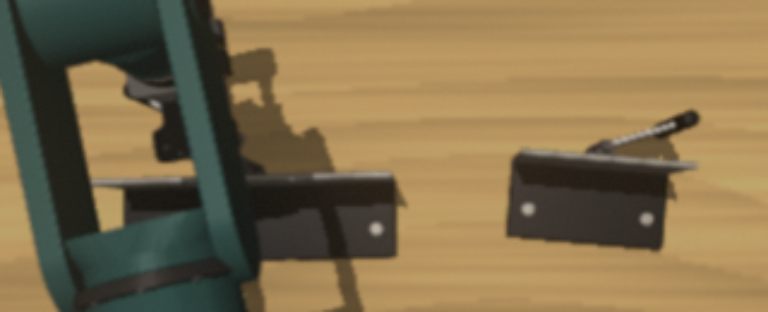

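Run:
```python
from fit import *
for n in("scene","wrist"):
    s=snap(n); c=cloud(s).reshape(-1,3)
    m=c[(abs(c[:,0]-.552)<.022)&(abs(c[:,1]-.188)<.022)&(c[:,2]>.02)]
    print(n,len(m),np.sort(m[:,2])[:12].round(3))
    for lo in np.arange(.10,.20,.015):
        k=m[(m[:,2]>lo)&(m[:,2]<lo+.015)]
        if len(k): print(lo.round(3),len(k),k.min(0).round(3),k.max(0).round(3))
    if n=="scene":
        im=s["img"].copy()
        for z in(.0765,.095,.11,.12,.13): 
            for q in proj(s,[[.552,.188,z]]): cv2.circle(im,tuple(int(v) for v in q),1,(0,0,255),-1)
        cv2.imwrite("pics/s4z.png",cv2.resize(im[220:300,170:270],None,fx=6,fy=6,interpolation=cv2.INTER_NEAREST))
```

```text
scene 1358 [0.113 0.113 0.114 0.115 0.115 0.115 0.116 0.116 0.116 0.116 0.118 0.118]
0.1 4 [0.547 0.195 0.113] [0.553 0.197 0.115]
0.115 79 [0.539 0.19  0.115] [0.562 0.2   0.13 ]
0.13 91 [0.538 0.194 0.13 ] [0.562 0.2   0.145]
0.145 96 [0.539 0.193 0.145] [0.562 0.201 0.16 ]
0.16 103 [0.537 0.193 0.16 ] [0.562 0.2   0.175]
0.175 117 [0.538 0.181 0.175] [0.563 0.201 0.189]
0.19 15 [0.539 0.195 0.19 ] [0.562 0.2   0.192]
wrist 9674 [0.111 0.111 0.111 0.111 0.111 0.111 0.112 0.112 0.112 0.112 0.112 0.112]
0.1 38 [0.545 0.194 0.111] [0.557 0.197 0.115]
0.115 288 [0.538 0.194 0.115] [0.562 0.199 0.13 ]
0.13 444 [0.538 0.194 0.13 ] [0.562 0.199 0.145]
0.145 608 [0.538 0.194 0.145] [0.562 0.199 0.16 ]
0.16 365 [0.538 0.184 0.16 ] [0.562 0.199 0.175]
0.175 96 [0.548 0.19  0.175] [0.552 0.197 0.182]
0.19 6 [0.551 0.177 0.194] [0.555 0.179 0.195]
```

View pics/s4z.png

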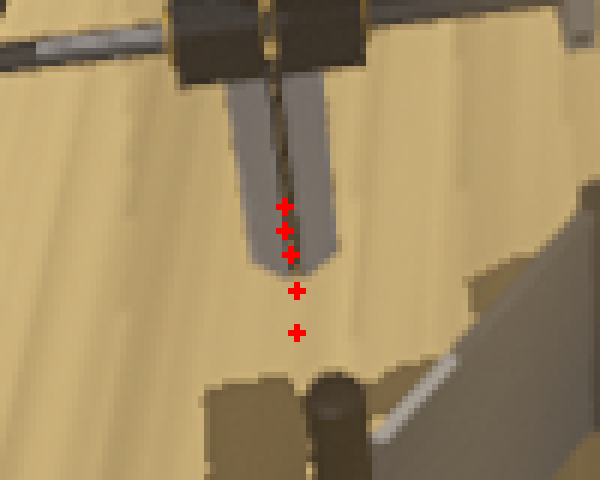

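The measured fingertips are at z≈0.107, but the reported TCP is 0.0765. So the fingers ran just over the leg (top 0.105) without touching it. Before going lower I'll check where the gripper's body really is and whether this offset is constant.

Run:
```python
from fit import *
s=np.load("w1.npy",allow_pickle=True).item(); c=cloud(s).reshape(-1,3)
m=c[(abs(c[:,0]-.49)<.03)&(abs(c[:,1]-.247)<.03)&(c[:,2]>.15)]
print("at reported z .1695: lowest",np.sort(m[:,2])[:8].round(3), m[m[:,2]<.24].mean(0).round(3))
for n in("scene","wrist"):
    s=snap(n); c=cloud(s).reshape(-1,3)
    m=c[(c[:,0]>.4)&(c[:,0]<.7)&(c[:,1]>.1)&(c[:,1]<.3)&(c[:,2]>.146)]
    print(n)
    for x in np.arange(.43,.68,.02):
        k=m[(m[:,0]>x)&(m[:,0]<x+.02)]
        if len(k)>5: 
            z=np.sort(k[:,2])[:5]; print(x.round(2),len(k),z.round(3),k[k[:,2].argmin()].round(3))
```

```text
at reported z .1695: lowest [0.204 0.204 0.204 0.204 0.205 0.205 0.205 0.205] [0.481 0.248 0.225]
scene
0.43 1739 [0.429 0.43  0.43  0.43  0.43 ] [0.444 0.22  0.429]
0.45 2004 [0.213 0.213 0.214 0.215 0.216] [0.469 0.208 0.213]
0.47 2498 [0.212 0.212 0.213 0.213 0.213] [0.48  0.175 0.212]
0.49 2510 [0.221 0.223 0.223 0.223 0.223] [0.497 0.206 0.221]
0.51 3817 [0.216 0.216 0.216 0.217 0.217] [0.524 0.217 0.216]
0.53 4346 [0.146 0.147 0.147 0.147 0.148] [0.541 0.194 0.146]
0.55 3870 [0.147 0.147 0.147 0.147 0.148] [0.56  0.199 0.147]
0.57 1771 [0.222 0.222 0.222 0.223 0.223] [0.587 0.172 0.222]
0.59 612 [0.222 0.222 0.223 0.223 0.223] [0.596 0.223 0.222]
0.61 682 [0.212 0.212 0.212 0.213 0.213] [0.618 0.231 0.212]
0.63 175 [0.238 0.238 0.24  0.246 0.247] [0.63  0.237 0.238]
wrist
0.45 8 [0.209 0.209 0.21  0.21  0.21 ] [0.468 0.205 0.209]
0.47 3565 [0.208 0.208 0.208 0.208 0.208] [0.479 0.178 0.208]
0.49 4635 [0.219 0.22  0.22  0.22  0.22 ] [0.503 0.206 0.219]
0.51 7377 [0.212 0.213 0.213 0.213 0.213] [0.527 0.216 0.212]
0.53 11589 [0.146 0.146 0.146 0.146 0.146] [0.547 0.195 0.146]
0.55 11885 [0.146 0.146 0.146 0.147 0.147] [0.552 0.196 0.146]
0.57 5058 [0.22 0.22 0.22 0.22 0.22] [0.586 0.221 0.22 ]
0.59 3438 [0.219 0.219 0.22  0.22  0.22 ] [0.606 0.224 0.219]
0.61 2991 [0.207 0.208 0.208 0.208 0.208] [0.622 0.222 0.207]
```

The offset is constant: true tip is about the reported z + 0.032 both times, with the body bottom at 0.208, about 100 mm above the tip as specified. I'll aim for a reported z≈0.034, which puts the tip at ~0.066 and the body at ~0.165, above the 0.14 post. First I go up and back over to the gap.

Run:
```python
from arc import *
o=robot.get_obs(); R0=R.from_euler("xyz",o["ee_rot"])
for p in([.493,.243,.15],[.493,.243,.034]):
    print((R0.inv().apply(np.array(p)-o["tool_pos"])*100).round(2),(R0.inv()*R.from_euler("xyz",[np.pi,0,np.pi-.33])).as_rotvec().round(3))
```

```text
[ 6.48 -4.82 -7.39] [ 1.000e-03  2.000e-03 -1.067e+00]
[ 6.49 -4.84  4.21] [ 1.000e-03  2.000e-03 -1.067e+00]
```

drive_tool(
  series=[
    [[0, 0, 0, 0, 0, -2.5, 0], [0, 0, 0, 0, 0, -5, 0], [0, 0, 0, 0, 0, -7.4, 0], [0, 0, -0.13, 0.8, -0.6, -7.4, 0], [0, 0, -0.26, 1.6, -1.2, -7.4, 0], [0, 0, -0.39, 2.4, -1.8, -7.4, 0], [0, 0, -0.52, 3.2, -2.4, -7.4, 0], [0, 0, -0.65, 4.0, -3.0, -7.4, 0], [0, 0, -0.78, 4.8, -3.6, -7.4, 0], [0, 0, -0.91, 5.6, -4.2, -7.4, 0], [0, 0, -1.07, 6.5, -4.8, -7.4, 0], [0, 0, -1.07, 6.5, -4.8, -7.4, 0], [0, 0, -1.07, 6.5, -4.8, -7.4, 0], [0, 0, -1.07, 6.5, -4.8, -4.5, 0], [0, 0, -1.07, 6.5, -4.8, -2, 0], [0, 0, -1.07, 6.5, -4.8, 0, 0], [0, 0, -1.07, 6.5, -4.8, 2, 0], [0, 0, -1.07, 6.5, -4.8, 3, 0], [0, 0, -1.07, 6.5, -4.8, 3, 0]],
  ],
)

```text
time: 6.65
tool_pos: [0.4924, 0.2423, 0.0443]
ee_rot: [-3.139, -0.001, 2.812]
wrist_force: [-1.0, -1.3, 0.3]
width: 0.0002
```

Run:
```python
from fit import *
s=snap("scene"); w=snap("wrist"); o=robot.get_obs(); print(o["time"],o["tool_pos"],o["ee_rot"],o["wrist_force"])
cv2.imwrite("pics/s5.png",cv2.resize(s["img"][150:350,170:330],None,fx=3,fy=3,interpolation=cv2.INTER_CUBIC)); cv2.imwrite("pics/w5.png",w["img"])
```

```text
6.75 [0.49406023 0.24313015 0.04678512] [3.14104172e+00 2.78814119e-03 2.81309335e+00] [ 0.28558128 -0.01778568  0.29334587]
```

View pics/s5.png

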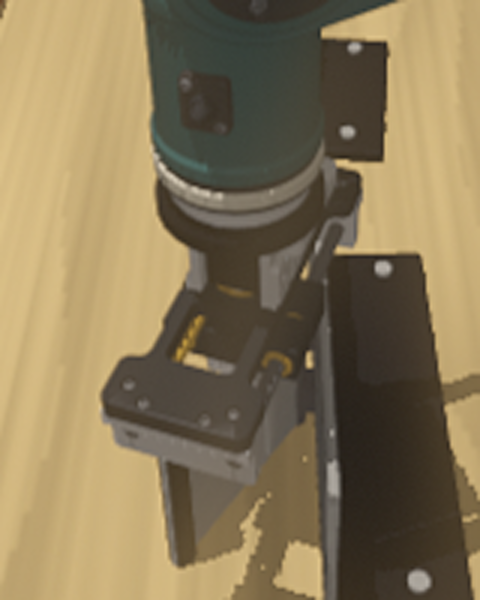

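View pics/w5.png

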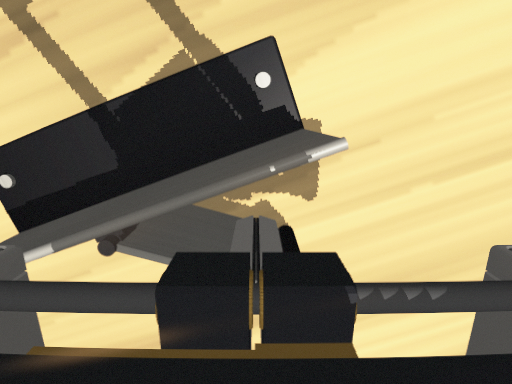

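The fingers at (257,220) in the wrist view now stand between the panel and the leg plate, and there is no contact force. Now the arc, a little lower.

Run:
```python
from arc import *
rows(list(np.linspace(.40,1.38,15)),H=(.469,.160),r=.086,z=.038)
```

```text
[0.4941 0.2431 0.0468] [3.141e+00 3.000e-03 2.813e+00] [ 0.3 -0.   0.3]
0.4 rv [0.001 0.003 0.072] t [ 0.13 -0.02  0.88] [0.493 0.243 0.038]
0.47 rv [0.001 0.003 0.142] t [-0.48 -0.02  0.88] [0.499 0.241 0.038]
0.54 rv [0.001 0.003 0.212] t [-1.09 -0.05  0.88] [0.504 0.239 0.038]
0.61 rv [0.001 0.003 0.282] t [-1.69 -0.12  0.88] [0.51  0.237 0.038]
0.68 rv [0.001 0.003 0.352] t [-2.28 -0.24  0.88] [0.515 0.233 0.038]
0.75 rv [0.001 0.003 0.422] t [-2.87 -0.4   0.89] [0.52  0.23  0.038]
0.82 rv [0.001 0.003 0.492] t [-3.44 -0.6   0.89] [0.525 0.226 0.038]
0.89 rv [0.001 0.003 0.562] t [-4.   -0.84  0.89] [0.529 0.222 0.038]
0.96 rv [0.001 0.003 0.632] t [-4.54 -1.12  0.89] [0.533 0.218 0.038]
1.03 rv [0.002 0.002 0.702] t [-5.06 -1.43  0.89] [0.537 0.213 0.038]
1.1 rv [0.002 0.002 0.772] t [-5.55 -1.78  0.89] [0.541 0.208 0.038]
1.17 rv [0.002 0.002 0.842] t [-6.02 -2.16  0.89] [0.544 0.203 0.038]
1.24 rv [0.002 0.002 0.912] t [-6.46 -2.58  0.9 ] [0.547 0.198 0.038]
1.31 rv [0.002 0.002 0.982] t [-6.87 -3.02  0.9 ] [0.549 0.192 0.038]
1.38 rv [0.002 0.002 1.052] t [-7.25 -3.5   0.9 ] [0.551 0.187 0.038]
```

First a partial push, then I check.

drive_tool(
  series=[
    [[0, 0, 0.07, 0.1, 0, 0.9, 0], [0, 0, 0.14, -0.5, 0, 0.9, 0], [0, 0, 0.21, -1.1, 0, 0.9, 0], [0, 0, 0.28, -1.7, -0.1, 0.9, 0], [0, 0, 0.35, -2.3, -0.25, 0.9, 0], [0, 0, 0.42, -2.85, -0.4, 0.9, 0], [0, 0, 0.49, -3.45, -0.6, 0.9, 0], [0, 0, 0.56, -4.0, -0.85, 0.9, 0], [0, 0, 0.56, -4.0, -0.85, 0.9, 0]],
  ],
)

```text
time: 7.65
tool_pos: [0.5307, 0.222, 0.0395]
ee_rot: [3.137, 0.003, 2.252]
wrist_force: [0.1, -0.2, 0.3]
width: 0.0004
```

Run:
```python
from arc import *
s=snap("scene"); w=snap("wrist")
cv2.imwrite("pics/s6.png",cv2.resize(s["img"][150:350,170:330],None,fx=3,fy=3,interpolation=cv2.INTER_CUBIC)); cv2.imwrite("pics/w6.png",w["img"])
c=cloud(w).reshape(-1,3); c=c[(abs(c[:,2]-.104)<.006)&(c[:,0]>.475)&(c[:,0]<.57)&(c[:,1]>.17)&(c[:,1]<.27)]
print(len(c),np.percentile(np.arctan2(c[:,0]-.467,c[:,1]-.163),[5,25,50,75,95]).round(3))
rows(list(np.linspace(.89,1.5,10)),H=(.469,.160),r=.086,z=.038)
```

```text
908 [0.689 0.721 0.916 0.966 1.076]
[0.5301 0.2224 0.0392] [3.138e+00 3.000e-03 2.254e+00] [ 0.1  0.6 -0.4]
0.89 rv [0.004 0.003 0.002] t [ 0.05 -0.07  0.12] [0.529 0.222 0.038]
0.958 rv [0.004 0.003 0.07 ] t [-0.54 -0.02  0.12] [0.533 0.218 0.038]
1.026 rv [0.004 0.003 0.138] t [-1.13 -0.01  0.12] [0.537 0.214 0.038]
1.093 rv [0.004 0.002 0.206] t [-1.71 -0.04  0.12] [0.541 0.209 0.038]
1.161 rv [0.004 0.002 0.274] t [-2.29 -0.11  0.12] [0.544 0.204 0.038]
1.229 rv [0.005 0.002 0.341] t [-2.87 -0.22  0.12] [0.547 0.199 0.038]
1.297 rv [0.005 0.002 0.409] t [-3.44 -0.37  0.12] [0.549 0.193 0.038]
1.364 rv [0.005 0.002 0.477] t [-4.   -0.55  0.13] [0.551 0.188 0.038]
1.432 rv [0.005 0.002 0.545] t [-4.54 -0.78  0.13] [0.553 0.182 0.038]
1.5 rv [0.005 0.002 0.612] t [-5.07 -1.04  0.13] [0.554 0.177 0.038]
```

View pics/s6.png

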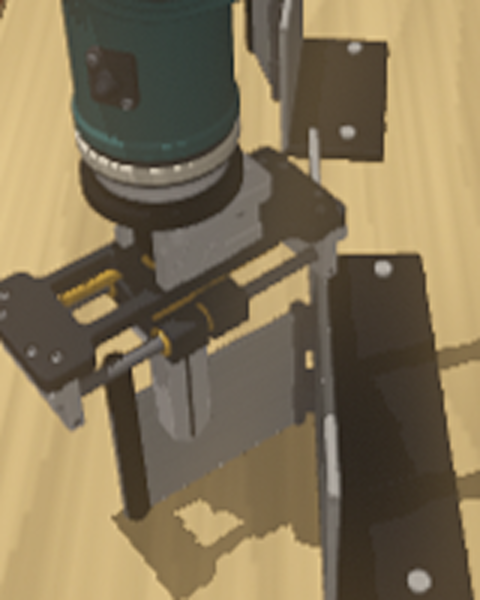

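View pics/w6.png

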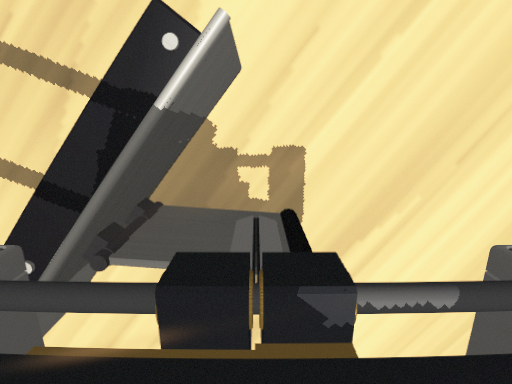

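The leg now moves with the fingers. In the zoomed scene view the fingers are at (190,420) against its inner face and the post is at (125,430). I continue to about 1.43.

drive_tool(
  series=[
    [[0, 0, 0.07, -0.5, 0, 0, 0], [0, 0, 0.14, -1.1, 0, 0, 0], [0, 0, 0.21, -1.7, 0, 0, 0], [0, 0, 0.27, -2.3, -0.1, 0, 0], [0, 0, 0.34, -2.9, -0.2, 0, 0], [0, 0, 0.41, -3.4, -0.35, 0, 0], [0, 0, 0.48, -4.0, -0.55, 0, 0], [0, 0, 0.54, -4.5, -0.8, 0, 0], [0, 0, 0.54, -4.5, -0.8, 0, 0], [0, 0, 0.54, -4.5, -0.8, 0, 0]],
  ],
)

```text
time: 8.75
tool_pos: [0.5525, 0.1827, 0.0398]
ee_rot: [3.136, 0.0, 1.716]
wrist_force: [0.4, -0.6, -0.4]
width: 0.0006
```

Run:
```python
from arc import *
s=snap("scene"); w=snap("wrist")
cv2.imwrite("pics/s7.png",cv2.resize(s["img"][150:350,170:330],None,fx=3,fy=3,interpolation=cv2.INTER_CUBIC)); cv2.imwrite("pics/w7.png",w["img"])
for nm,x in(("w",w),("s",s)):
    c=cloud(x).reshape(-1,3)
    c=c[(c[:,2]>.126)&(c[:,2]<.15)&(np.hypot(c[:,0]-.467,c[:,1]-.163)>.1)&(np.hypot(c[:,0]-.467,c[:,1]-.163)<.14)&(c[:,0]>.5)]
    if len(c): print(nm,len(c),np.median(c,0).round(3))
rows([1.43,1.47,1.51,1.53,1.55,1.57,1.59,1.61],H=(.469,.160),r=.086,z=.038)
```

```text
w 2 [0.563 0.193 0.126]
s 67 [0.583 0.178 0.135]
[0.5523 0.1828 0.0396] [3.136 0.    1.716] [-0.5 -0.5 -0.2]
1.43 rv [0.006 0.    0.004] t [-0.04  0.03  0.16] [0.553 0.182 0.038]
1.47 rv [0.006 0.    0.044] t [-0.38  0.06  0.16] [0.554 0.179 0.038]
1.51 rv [0.006 0.    0.084] t [-0.73  0.08  0.16] [0.554 0.176 0.038]
1.53 rv [0.006 0.    0.104] t [-0.9   0.09  0.16] [0.555 0.174 0.038]
1.55 rv [0.006 0.    0.124] t [-1.07  0.09  0.16] [0.555 0.172 0.038]
1.57 rv [ 0.006 -0.     0.144] t [-1.25  0.08  0.16] [0.555 0.171 0.038]
1.59 rv [ 0.006 -0.     0.164] t [-1.42  0.08  0.16] [0.555 0.169 0.038]
1.61 rv [ 0.006 -0.     0.184] t [-1.59  0.07  0.16] [0.555 0.167 0.038]
```

View pics/s7.png

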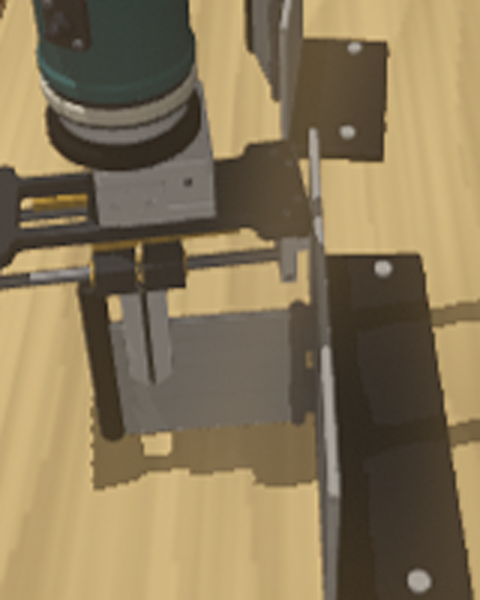

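View pics/w7.png

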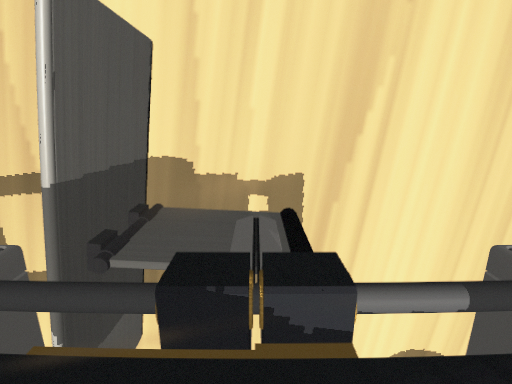

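drive_tool(
  series=[
    [[0, 0, 0.03, -0.25, 0, 0, 0], [0, 0, 0.06, -0.5, 0, 0, 0], [0, 0, 0.09, -0.75, 0, 0, 0], [0, 0, 0.11, -0.9, 0, 0, 0], [0, 0, 0.12, -1.0, 0, 0, 0], [0, 0, 0.125, -1.05, 0, 0, 0], [0, 0, 0.125, -1.05, 0, 0, 0]],
  ],
)

```text
time: 9.55
tool_pos: [0.5541, 0.1746, 0.0397]
ee_rot: [3.135, -0.005, 1.59]
wrist_force: [-0.0, 5.8, -0.3]
width: 0.0005
```

The reaction has risen to 5.8 N, so the leg seems to be at its stop. I measure.

```bash
cat > leg.py <<'E'
from fit import *
def leg(s,nm):
    c=cloud(s).reshape(-1,3); c=c[np.isfinite(c).all(1)]
    yaw=.0185; ex=np.array([np.cos(yaw),np.sin(yaw)]);ey=np.array([-ex[1],ex[0]])
    l=np.c_[(c[:,:2]-[.4668,.1635])@ex,(c[:,:2]-[.4668,.1635])@ey,c[:,2]]
    m=l[(l[:,2]>.02)&(l[:,2]<.107)&(l[:,0]>.02)&(l[:,0]<.105)&(abs(l[:,1])<.04)]
    for zl,zh in((.02,.1),(.1,.107)):
        q=m[(m[:,2]>zl)&(m[:,2]<zh)]
        if len(q)>10:
            import cv2
            v=cv2.fitLine(q[:,:2].astype(np.float32),cv2.DIST_HUBER,0,.001,.001).ravel()
            print(nm,zl,len(q),"leg angle",np.arctan2(abs(v[0]),v[1]*np.sign(v[0])).round(3),"y at hinge",(v[3]-v[2]*v[1]/v[0]).round(4))
E
python3 - <<'E'
from leg import *
s=snap("scene"); t=snap("top"); print(robot.get_obs()["wrist_force"].round(1),robot.get_obs()["tool_pos"])
fit([s]); leg(s,"scene"); leg(t,"top"); leg(snap("wrist"),"wrist")
E
```

```text
[ 1.4  6.  -1. ] [0.55405391 0.17459809 0.03972007]
panel yaw 0.018 centre [0.4528 0.1629] y ends [0.0239 0.3019]
hinge [0.4668 0.1631] leg angle med 1.552 r max 0.125 n 1549
  r 0.04 291 [1.546 1.57  1.608]
  r 0.06 333 [1.325 1.565 1.595]
  r 0.08 400 [1.329 1.368 1.575]
  r 0.1 377 [1.513 1.538 1.581]
  r 0.12 74 [1.532 1.548 1.586]
post top pts mean r,a 0.093 1.374
scene 0.02 1203 leg angle 1.574 y at hinge -0.0002
scene 0.1 173 leg angle 1.28 y at hinge -0.0133
top 0.02 33 leg angle 1.569 y at hinge -0.0062
wrist 0.02 3467 leg angle 1.561 y at hinge -0.0011
wrist 0.1 547 leg angle 1.26 y at hinge -0.0112
```

The leg sits at ~1.57 against its stop: 6 N reaction, against 0.7 N that hinge friction alone would give. The guard has not shifted. I back off and rise.

drive_tool(
  series=[
    [[0, 0, 0.12, 0.5, 0, 0, 0], [0, 0, 0.12, 1.2, 0, 0, 0], [0, 0, 0.12, 2.0, 0, 0, 0], [0, 0, 0.12, 2.5, 0, 0, 0], [0, 0, 0.12, 2.5, 0, -3, 0], [0, 0, 0.12, 2.5, 0, -6, 0], [0, 0, 0.12, 2.5, 0, -9, 0], [0, 0, 0.12, 2.5, 0, -13, 0], [0, 0, 0.12, 5, 0, -15, 0], [0, 0, 0.12, 9, 0, -15, 0], [0, 0, 0.12, 13, 0, -15, 0], [0, 0, 0.12, 17, 0, -15, 0], [0, 0, 0.12, 21, 0, -15, 0], [0, 0, 0.12, 25, 0, -15, 0], [0, 0, 0.12, 25, 0, -15, 0], [0, 0, 0.12, 25, 0, -15, 0]],
  ],
)

```text
time: 11.3
tool_pos: [0.5477, 0.4245, 0.1899]
ee_rot: [3.137, -0.003, 1.473]
wrist_force: [-0.2, 0.5, -0.3]
width: 0.0004
```

Run:
```python
from leg import *
s=snap("scene"); t=snap("top"); o=robot.get_obs(); print(o["time"],o["wrist_force"].round(1),o["tool_pos"])
for n,x in(("scene",s),("top",t)):
    print(n); fit([x]); leg(x,n); fit([x],False)
cv2.imwrite("pics/s9.png",s["img"]);cv2.imwrite("pics/t9.png",t["img"])
```

```text
11.4 [-0.2 -0.4  0.9] [0.54840831 0.42292332 0.19087056]
scene
panel yaw 0.0234 centre [0.4525 0.163 ] y ends [0.0236 0.3024]
hinge [0.4665 0.1633] leg angle med 1.587 r max 0.075 n 182
  r 0.04 98 [1.554 1.588 1.65 ]
  r 0.06 63 [1.561 1.584 1.638]
scene 0.02 85 leg angle 1.562 y at hinge -0.0009
scene 0.1 111 leg angle 1.538 y at hinge -0.0024
panel yaw -0.0918 centre [ 0.4679 -0.1769] y ends [-0.2563 -0.0975]
hinge [ 0.4818 -0.1782] leg angle med 0.43 r max 0.082 n 235
  r 0.04 50 [0.38  0.431 0.45 ]
  r 0.06 177 [0.294 0.428 0.486]
  r 0.08 1 [0.457 0.457 0.457]
post top pts mean r,a 0.071 0.407
top
panel yaw 0.0155 centre [0.4526 0.1602] y ends [0.0204 0.2999]
hinge [0.4666 0.1604] leg angle med 1.601 r max 0.124 n 321
  r 0.04 60 [1.533 1.619 1.633]
  r 0.06 59 [1.544 1.607 1.617]
  r 0.08 61 [1.557 1.599 1.605]
  r 0.1 115 [1.52  1.596 1.639]
  r 0.12 10 [1.514 1.553 1.589]
post top pts mean r,a 0.116 1.562
top 0.02 187 leg angle 1.575 y at hinge -0.0057
top 0.1 72 leg angle 1.589 y at hinge -0.0027
panel yaw -0.0918 centre [ 0.4677 -0.1789] y ends [-0.2571 -0.1008]
hinge [ 0.4817 -0.1802] leg angle med 0.379 r max 0.08 n 134
  r 0.04 23 [0.341 0.374 0.429]
  r 0.06 104 [0.287 0.381 0.483]
post top pts mean r,a 0.071 0.387
```

View pics/s9.png

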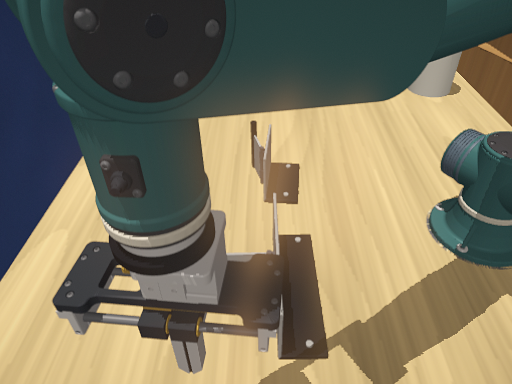

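View pics/t9.png

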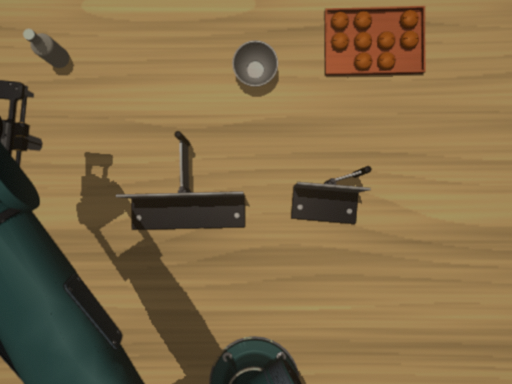

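The top view shows the leg square to the panel, from (185,192) to the post at (180,137). The panel and the narrow guard (post at (367,170)) are where they started, and the arm is clear.

```bash
python3 -c "
from bench import robot
print(robot.close_job())"
```

```text
the job is handed in; nothing more can be done
None
```

The wide guard's prop leg is open against its stop and square to the panel. I swung it out with the shut fingers, backed off, and handed the job in at about 11.4 s.

**First try missed:** The first push swept just over the leg without touching it. The cameras put the fingertips about 32 mm higher than the reported TCP height. I corrected for that and repeated the push lower down.

**Last checks:**
- **Leg:** It measured 1.54–1.59 rad by line fits in both cameras, around the 1.571 stop. At the end of the push the reaction was about 6 N, far more than the hinge's friction alone would give.
- **Wide guard:** Panel centre and angle agree with the start to within about 1 mm and 0.004 rad.
- **Narrow guard:** The top view shows it and its leg unchanged within measurement noise. The two cameras disagree on its leg angle (about 0.38 and 0.43 rad), as they did at the start (0.38 and 0.42).
- **Arm:** It was clear of everything, with a wrist force under 1 N.

The scene camera's view of the opened leg was partly blocked by the arm at the end, so the top view carried more of that check.

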